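# Pack the courier's cool box, heaviest lowest

### The job

Pack the open cool box for the courier, heavy things lowest: lay the ice brick flat in the middle of the box floor along the length of the box, set the square freezer box squarely on the middle of the brick, and lay the slide mailer on the middle of the freezer box, lengthwise like the brick. Stand the tall specimen pot on the box floor behind the brick (at the end away from the robot) and the short pot in front of it (at the end near the robot), each upright and midway between the side walls. Put everything down without dropping it, never tip the pots over, and leave the other things on the bench where they are.

Things in the scene. Friction and masses are not known exactly. Their poses are not given: they have to be found in the camera images.
- box: The open lower half of the courier's cool box, dark grey foam, fixed to the bench, with its length pointing roughly away from the robot. Outside 346 (x) by 186 (y) by 62 mm high; inside 310 by 150 mm and 52 mm deep; walls 18 mm, floor 10 mm thick. Origin: centre of its underside, on the bench; x runs along its length to the end away from the robot, y across it to the robot's left, z up. The closed lid lying on the bench further off to the left stays there.
- brick_c (a point): The ice brick: a rigid, pale blue-grey plastic block 110 (x, its length) by 60 (y) by 30 mm high, about 340 g, lying flat; a small white filler plug at one end of its top. The point is its centre, 15 mm above its underside.
- freezerbox_c (a point): The freezer box: a square, closed, frosted plastic box for sample vials, 60 by 60 by 45 mm high, about 140 g, lid (with 16 round marks) up. The point is its centre, 22.5 mm above its underside; x and y along its sides, z up.
- mailer_c (a point): The slide mailer: a flat, closed grey plastic case for glass slides, 88 (x, its length) by 34 (y) by 18 mm high, about 45 g, lying flat. The point is its centre, 9 mm above its underside.
- tallpot_c (a point): The tall specimen pot: a round screw-capped pot, white cap, 56 mm across and 72 mm high, about 120 g, standing. The point is its centre, 36 mm above its underside; z up.
- shortpot_c (a point): The short specimen pot: the same kind, 42 mm across and 48 mm high, about 50 g, standing. The point is its centre, 24 mm above its underside; z up.
- labelroll_c (a point): Bystander: a loose roll of white labels lying flat, 68 mm across, 26 mm high, with a 42 mm hole. The point is its centre. To be left alone.
- timer_c (a point): Bystander: a loose white bench timer with a display, 50 by 62 by 16 mm. The point is its centre. To be left alone.
- petri_c (a point): Bystander: a loose round, covered petri dish, 64 mm across, 15 mm high. The point is its centre. To be left alone.

How it is judged:
By the outcome, as a careful person would: the job done as asked, in the order asked, and still so for the second after the job is handed in, with the robot touching nothing.
It also fails if it takes over 144 s, if anything falls off the work surface, if the arm or the gripper's body presses on something with over 40 N, if the wrist force passes 120 N, or if a joint passes its speed limit or range.

### The arm

A 6-joint arm with a two-finger parallel gripper is mounted at the origin on the work surface. World frame = base frame: x ahead of the robot, y to its left, z up, the work surface at z = 0. Lengths are in m, angles in rad, forces in N, time in s.
With the tool pointing down it reaches from about 0.3 to 0.875 m from the base axis. Payload 6.4 kg.
Tool frame: the origin (TCP) lies on the centre line of the jaws, within the pads' length; the fingertips stand 25 mm ahead of it and the grasp point (between the pads) lies 6 mm ahead of it; z points along the fingers, y is the line along which they close (so a half turn about z gives the same grasp; the last joint's range is limited). The gripper opens to 85 mm and grips with 20 to 120 N. Pads are 22 mm wide; open, the fingers measure 114 mm over their backs; the gripper's body (76 mm by 85 mm) begins 54 mm behind the grasp point. The pads swing forward as they close: fully open they stand 13 mm farther back than shut.
Start: joints at [-1.397, 0.181, 1.607, -0, 1.354, -0.206], TCP at [0.213, -0.534, 0.256] pointing down, gripper open.
Joint ranges: [-2.99, 2.99], [-0.89, 2.07], [0.3, 2.58], [-1.14, 4.28], [0, 2.63], [-3.12, 3.12]. Speed limits (rad/s): [2.57, 2.57, 3.01, 3.14, 3.14, 3.14].

### API

Orientations are given as a unit quaternion [w, x, y, z].
In Python, from bench import get_obs, camera, hand_in, spot_in gives the robot as it stands.
- The arm moves only by the shell command python3 -m jog 'ROWS'. ROWS is JSON, one flat list of numbers, 7 for each row, row after row: the shift along the tool's x, y, z in m, then the turn, a rotation vector about the tool's x, y, z in rad, then the closure, from 0 (fully open) to 1 (shut). A call has 1 to 20 rows; each row is the pose to reach, as a shift and turn from the pose commanded when the call began, along the tool's axes at that moment; what a row does not reach only later rows make up. A row lasts 1/8 s, in which the tool goes at most 62.5 mm and 10.7 degrees, less where a joint would pass 70% of its speed; a pose out of reach is approached as far as the arm can. A call with a gripper value outside its range is refused whole. The fingers move at their own pace and stop on an object; the grip force is fixed at half the most. Time passes only in rows, so rows that repeat a pose let the fingers close. It gives the time, the measured TCP pose, the force, the opening and the grip force at its end, in the units of the state.
- get_obs(): the state, without advancing time (a new reading comes with each control period).
- camera(name): name is "scene" or "top" or "wrist"; returns a dict with "frame" (480x640x3 uint8, red, green, blue), "mtx" (3x3 intrinsics, pixels), "distortion" ([k1, k2, p1, p2, k3] as OpenCV has them; the pictures are not rectified), "extrinsics" (4x4, takes a point from camera to world coordinates). Camera axes: x right, y up, looking along -z (the intrinsics and any distortion apply to the point x, -y, -z); pixel columns grow to the right and rows downward; lengths in m; the calibration is good to about 2 mm. A picture is of the moment at which its call begins. There is no depth.
- hand_in(): hands the job in; it is judged then, once.
Trained networks look in a picture, given as the dict that the camera call returned (one of the last four; its "shot" number tells which), for a name from the list of things; names that differ only in an ending like _2 or _b are one class to them, and where a whole thing is asked for, a point or a joint stands for the part that bears it (a point fixed in the world has none). Each returns a list of dicts, best first, with "confidence" (0 to 1); they miss things now and then, are a little off and sometimes report something else, mostly with a low value. They report only what shows in the picture. A call takes as long as a camera call.
- spot_in(picture, name): "xyz" ([x, y, z] in m, in world coordinates, good to about 4 mm: the middle of the surface that is visible of it).
The state is a dict: "time_s": time; "q": joint angles; "dq": joint speeds; "joint_efforts": joint torques, N m; "eef_pos": TCP position; "eef_rot": TCP orientation; "wrist_force": force on the tool from outside, world axes, zero at the start; "torque": the same for the moment, N m; "opening": opening from 0.0 (shut) to 1.0 (fully open); "grasp_force": force on a finger pad.
Only numpy, scipy, OpenCV 4.12 (cv2) and the standard library are available. Lean on these libraries where they do the work, as an engineer would, in place of code of your own. Each camera call takes 0.05 s, during which the arm holds its last target. There are 200 camera calls.

## Working session

There is one attempt and no reset: what is moved stays moved. The work goes in short steps, Python scripts to look and compute and a shell command to move; the robot and the scene stay as the last step left them, time stands still between calls to the robot, and variables do not carry over. Pictures are saved under pics/ and viewed, at most 14 in all, crops included, and the job is handed in when it is done.

```bash
mkdir -p pics; ls; cat > h.py <<'E'
import numpy as np,cv2
from bench import get_obs,camera,spot_in,hand_in
from scipy.spatial.transform import Rotation as R
def px2w(c,uv,z):
    p=cv2.undistortPoints(np.array(uv,float).reshape(-1,1,2),c['mtx'],np.array(c['distortion'],float))[:,0]
    E=np.array(c['extrinsics']); d=np.c_[p[:,0],-p[:,1],-np.ones(len(p))]@E[:3,:3].T; o=E[:3,3]
    return o+d*((z-o[2])/d[:,2])[:,None]
def w2px(c,P):
    E=np.array(c['extrinsics']); q=(np.array(P,float).reshape(-1,3)-E[:3,3])@E[:3,:3]
    q=q*[1,-1,-1]
    return cv2.projectPoints(q,np.zeros(3),np.zeros(3),c['mtx'],np.array(c['distortion'],float))[0][:,0]
def save(c,n): cv2.imwrite('pics/'+n+'.png',c['frame'][:,:,::-1])
def tool():
    o=get_obs(); q=np.array(o['eef_rot']); return np.array(o['eef_pos']),R.from_quat(q[[1,2,3,0]])
E
python3 - <<'E'
from h import *
np.set_printoptions(precision=4,suppress=True)
t=camera('top');save(t,'top0');s=camera('scene');save(s,'scene0')
for n in "box brick_c freezerbox_c mailer_c tallpot_c shortpot_c labelroll_c timer_c petri_c".split():
    for c,k in((t,'t'),(s,'s')):
        for r in spot_in(c,n)[:2]: print(n,k,np.array(r['xyz']),round(r['confidence'],2),w2px(c,r['xyz'])[0].round())
o=get_obs();print(o);print(t['extrinsics'],s['extrinsics'])
E
```

```text
pics
box t [ 0.5688 -0.0542  0.005 ] 0.89 [336. 194.]
box s [ 0.5777 -0.053   0.013 ] 0.77 [276. 257.]
brick_c t [ 0.4486 -0.2801  0.0316] 0.83 [442. 245.]
brick_c s [ 0.46   -0.2802  0.0307] 0.56 [252. 187.]
freezerbox_c t [ 0.5415 -0.435   0.0252] 0.73 [508. 201.]
freezerbox_c t [0.6121 0.2708 0.0486] 0.65 [184. 176.]
freezerbox_c s [0.6161 0.2811 0.044 ] 0.97 [361. 337.]
mailer_c t [0.5328 0.4448 0.0175] 0.71 [111. 216.]
mailer_c s [0.5425 0.4492 0.02  ] 0.7 [435. 367.]
mailer_c s [ 0.6222 -0.271   0.0416] 0.64 [211. 216.]
tallpot_c t [0.4567 0.2718 0.0722] 0.78 [182. 249.]
tallpot_c s [0.4748 0.2825 0.0668] 0.76 [400. 296.]
shortpot_c t [ 0.608  -0.2799  0.0499] 0.84 [442. 171.]
shortpot_c s [0.4753 0.2839 0.0693] 0.42 [400. 296.]
labelroll_c t [ 0.5422 -0.4385  0.0275] 0.68 [510. 201.]
labelroll_c s [ 0.5447 -0.4341  0.0235] 0.87 [197. 177.]
timer_c t [0.3967 0.4228 0.0151] 0.68 [122. 278.]
timer_c s [0.4064 0.4296 0.0169] 0.71 [461. 326.]
petri_c t [ 0.3856 -0.4504  0.0116] 0.92 [515. 271.]
petri_c s [ 0.3911 -0.4474  0.0142] 0.57 [233. 153.]
{'time_s': 1.0, 'q': array([-1.3973,  0.1808,  1.607 ,  0.    ,  1.3538, -0.2063]), 'dq': array([ 0.0007, -0.0012, -0.0009,  0.0001,  0.0004,  0.0007]), 'joint_efforts': array([  0.    , -44.4848, -35.1685,  -0.0002,   0.0006,   0.    ]), 'eef_pos': array([ 0.2132, -0.534 ,  0.2563]), 'eef_rot': array([-0.    ,  0.982 ,  0.1888,  0.    ]), 'wrist_force': array([-0.2875,  0.0663, -0.2966]), 'torque': array([ 0.0102,  0.0065, -0.0267]), 'grasp_force': 0.0, 'opening': 0.9992558839298961}
[[-0.0285  0.9989 -0.0382  0.4478]
 [-0.9993 -0.0276  0.0239  0.0074]
 [ 0.0228  0.0389  0.999   0.9904]
 [ 0.      0.      0.      1.    ]] [[-0.6938 -0.5614  0.4511  1.141 ]
 [ 0.7201 -0.5516  0.421   0.6102]
 [ 0.0125  0.6169  0.787   1.1782]
 [ 0.      0.      0.      1.    ]]
```

View pics/top0.png

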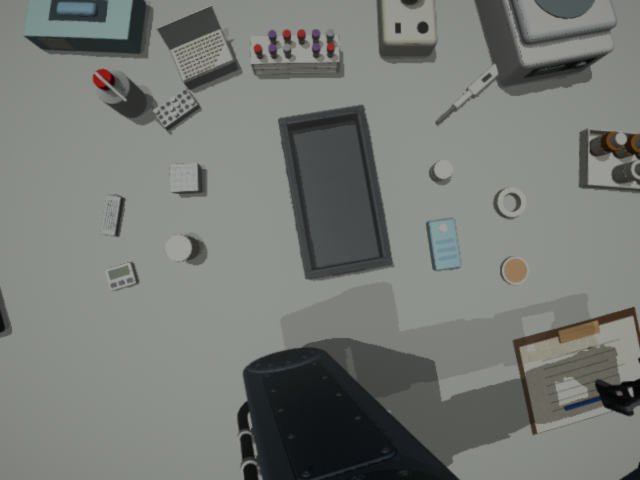

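View pics/scene0.png

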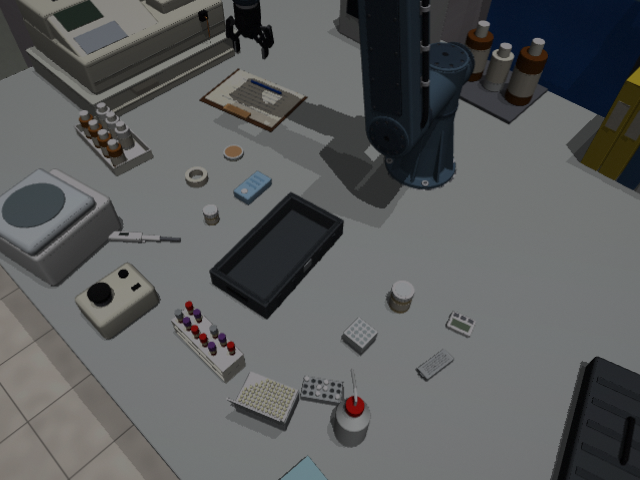

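The top image shows the box with outer corners near (279,119), (361,106), (393,265) and (306,279). The brick is at (444,245), short pot (442,171), freezer box (185,178), tall pot (181,248) and mailer (112,215). The network positions match these, except for the low-ranked false hits. Next I'll make metric crops at each thing's top height.

```bash
python3 - <<'E'
from h import *
t=camera('top')
items=[('brick',.4486,-.2801,.03,.16,1.6),('freezer',.612,.271,.045,.16,1.6),('mailer',.533,.445,.018,.16,1.6),('tall',.457,.272,.072,.16,1.6),('short',.608,-.28,.048,.16,1.6),('box',.569,-.054,.062,.4,.64)]
tiles=[]
for n,x,y,z,w,s in items:
    N=260; g=(np.arange(N)-130)*w/N
    X=x-g[:,None]+0*g; Y=y-g[None,:]+0*X   # up=+x, left=+y
    p=w2px(t,np.c_[X.ravel(),Y.ravel(),np.full(N*N,z)]).astype(np.float32).reshape(N,N,2)
    im=cv2.remap(t['frame'],p[:,:,0],p[:,:,1],cv2.INTER_CUBIC)[:,:,::-1].copy()
    for k in range(5,260,25): 
        cv2.line(im,(k,0),(k,4),(0,0,255),1);cv2.line(im,(0,k),(4,k),(0,0,255),1)
    cv2.drawMarker(im,(130,130),(0,0,255),0,7,1)
    tiles.append(im)
cv2.imwrite('pics/tiles.png',np.vstack([np.hstack(tiles[:3]),np.hstack(tiles[3:])]))
E
```

```text
(no output)
```

View pics/tiles.png

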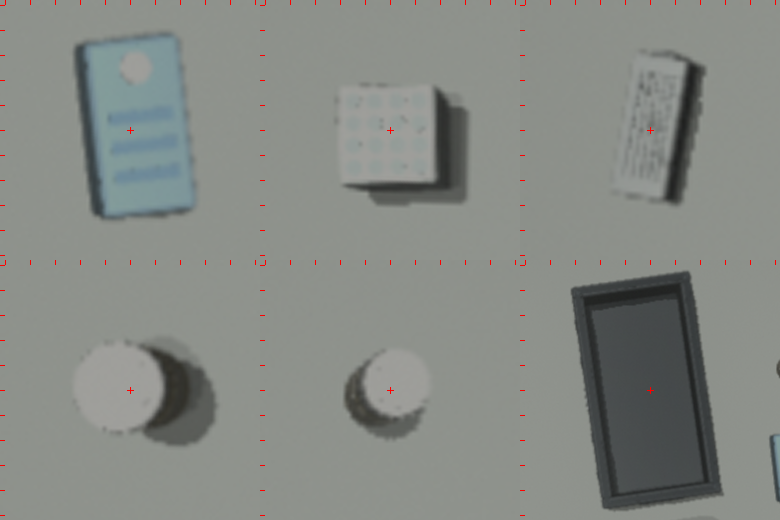

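Estimates from the tiles, where yaw is anticlockwise from world x:

| Thing | x, y (m) | Yaw |
|---|---|---|
| Brick | .4517, -.2856 | 5.3° |
| Freezer box | .6095, .2716 | 1° |
| Mailer | .5355, .4438 | -10° |
| Tall pot | .4595, .2788 | n/a |
| Short pot | .613, -.284 | n/a |
| Box | .569, -.050 | 8.3° |

I'll move above the brick and look with the wrist camera.

```bash
cat >> h.py <<'E'
def go(x,y,z,yaw):
    p,r=tool(); d=r.inv().apply(np.array([x,y,z])-p)
    t=R.from_euler('ZX',[yaw,180],degrees=True); w=(r.inv()*t).as_rotvec()
    print('shift',d.round(4),'turn',w.round(4))
E
A=.3136,-.1421,.056,0,0,.288,0
python3 -m jog '[.314,-.142,.056,0,0,.288,0, .314,-.142,.056,0,0,.288,0, .314,-.142,.056,0,0,.288,0, .314,-.142,.056,0,0,.288,0, .314,-.142,.056,0,0,.288,0, .314,-.142,.056,0,0,.288,0, .314,-.142,.056,0,0,.288,0, .314,-.142,.056,0,0,.288,0, .314,-.142,.056,0,0,.288,0]'
cat > w.py <<'E'
import sys
from h import *
c=camera('wrist');save(c,sys.argv[1]);print(tool()[0],get_obs()['time_s'])
for n in sys.argv[2:]:
    for r in spot_in(c,n)[:1]: print(n,np.round(r['xyz'],4),round(r['confidence'],2),w2px(c,r['xyz'])[0].round())
E
python3 w.py w1 brick_c; python3 -c "from h import *;go(.4517,-.2856,.03,5.3)"
```

```text
[ 0.21318672 -0.53403038  0.25628449] 1.1
shift [ 0.3136 -0.1423  0.2263] turn [-0.      0.      0.2873]invalid input: not JSON, or not a number
```

View pics/w1.png

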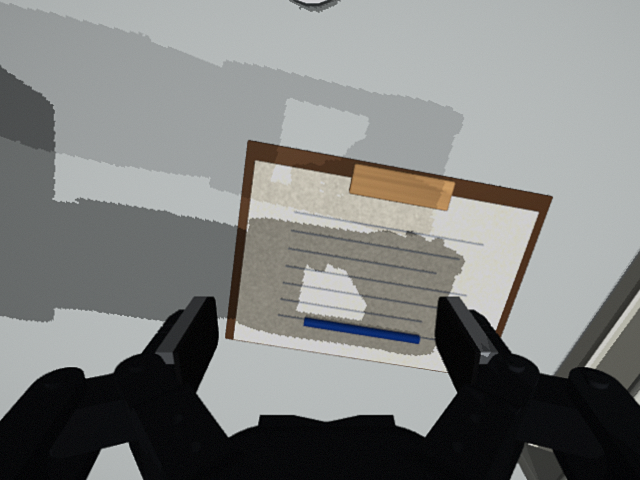

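The wrist view still shows the clipboard at (390,250) because the move was refused; it needs leading zeros. I'll resend it.

```bash

python3 -m jog '[0.314,-0.142,0.056,0,0,0.288,0, 0.314,-0.142,0.056,0,0,0.288,0, 0.314,-0.142,0.056,0,0,0.288,0, 0.314,-0.142,0.056,0,0,0.288,0, 0.314,-0.142,0.056,0,0,0.288,0, 0.314,-0.142,0.056,0,0,0.288,0, 0.314,-0.142,0.056,0,0,0.288,0, 0.314,-0.142,0.056,0,0,0.288,0, 0.314,-0.142,0.056,0,0,0.288,0]'
python3 w.py w2 brick_c; python3 -c "from h import *;go(.4517,-.2856,.03,5.3)"
```

```text
time_s: 2.28
eef_pos: [0.4516, -0.2869, 0.2006]
eef_rot: [0.0, 0.999, 0.045, 0.0]
wrist_force: [-0.4, 0.5, 0.4]
opening: 1.003
grasp_force: 0.0
[ 0.45159719 -0.28686682  0.20059118] 2.325
brick_c [ 0.4613 -0.2815  0.031 ] 0.95 [321. 200.]
shift [ 0.0002 -0.0013  0.1705] turn [ 0.0004 -0.0002 -0.0026]
```

View pics/w2.png

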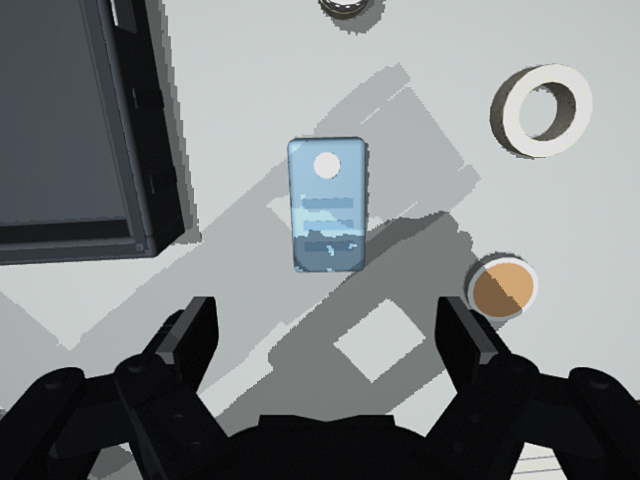

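The wrist view shows the brick centred at about (329,204), with top-face corners (288,139), (368,139), (365,271) and (294,271). The petri dish is at (502,288), which leaves the fingers enough room.

```bash
python3 - <<'E'
from h import *
c=camera('wrist');p=px2w(c,[(289,139),(368,139),(365,271),(294,271)],.03);print(p.round(4),p.mean(0).round(4))
for a,b in((3,0),(2,1)):d=p[b]-p[a];print(np.degrees(np.arctan2(d[1],d[0])),np.hypot(*d[:2]))
d=p[0]-p[1];print(np.degrees(np.arctan2(-d[0],d[1])),np.hypot(*d[:2]))
E
```

```text
[[ 0.5054 -0.2538  0.03  ]
 [ 0.5107 -0.3125  0.03  ]
 [ 0.4039 -0.3232  0.03  ]
 [ 0.3986 -0.2644  0.03  ]] [ 0.4547 -0.2885  0.03  ]
5.681986924950363 0.10728857083533719
5.744622601772425 0.1073081295300741
5.16467936779624 0.05892652741002469
```

```bash

python3 -m jog '[0.002,0,0.06,0,0,0,0, 0.002,0,0.12,0,0,0,0, 0.002,0,0.155,0,0,0,0, 0.002,0,0.17,0,0,0,0, 0.002,0,0.17,0,0,0,0, 0.002,0,0.17,0,0,0,1, 0.002,0,0.17,0,0,0,1, 0.002,0,0.17,0,0,0,1, 0.002,0,0.17,0,0,0,1, 0.002,0,0.17,0,0,0,1, 0.002,0,0.17,0,0,0,1, 0.002,0,0.17,0,0,0,1]'
python3 -c "from h import *;go(.569,-.05,.17,8.3)"
```

```text
time_s: 3.92
eef_pos: [0.4555, -0.287, 0.0327]
eef_rot: [0.002, 0.999, 0.046, 0.001]
wrist_force: [-0.7, 0.3, 5.4]
opening: 0.69
grasp_force: 65.2
shift [ 0.1352 -0.225  -0.1378] turn [ 0.0037 -0.0026 -0.0527]
```

```bash

python3 -m jog '[0,0,-0.03,0,0,0,1, 0,0,-0.08,0,0,0,1, 0,0,-0.14,0,0,0,1, 0.04,-0.06,-0.17,0,0,-0.052,1, 0.07,-0.12,-0.19,0,0,-0.052,1, 0.10,-0.17,-0.19,0,0,-0.052,1, 0.125,-0.21,-0.19,0,0,-0.052,1, 0.135,-0.225,-0.19,0,0,-0.052,1, 0.135,-0.225,-0.19,0,0,-0.052,1, 0.135,-0.225,-0.19,0,0,-0.052,1, 0.135,-0.225,-0.19,0,0,-0.052,1]'
python3 w.py w3 box
```

```text
time_s: 5.3
eef_pos: [0.5675, -0.0505, 0.2203]
eef_rot: [0.0, 0.997, 0.071, -0.0]
wrist_force: [0.4, 0.1, -4.4]
opening: 0.686
grasp_force: 67.3
[ 0.56756908 -0.05046088  0.22024441] 5.35
box [ 0.6481 -0.0343  0.009 ] 0.55 [321. 103.]
```

View pics/w3.png

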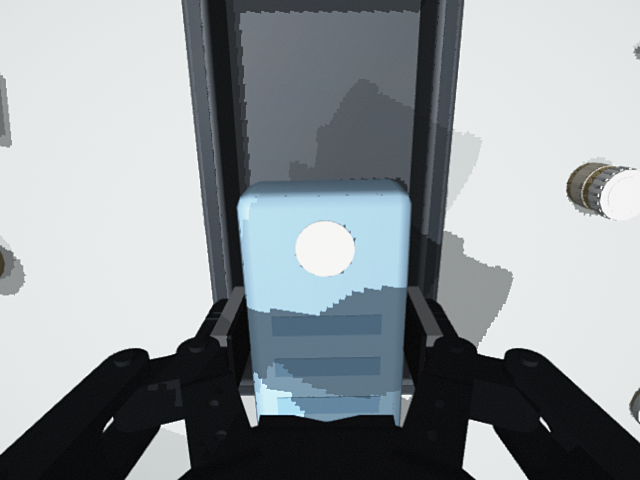

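The brick is held level and square, with its front edge near row 182. The box side walls show at columns about 182–214 on the left and 437–464 on the right. I'll fit these.

```bash
python3 - <<'E'
from h import *
c=camera('wrist');p,r=tool()
f=px2w(c,[(240,195),(325,184),(409,195)],.2176);print('brick front in tool',r.inv().apply(f-p).round(4))
w=px2w(c,[(182,0),(214,270),(464,0),(437,240)],.062);print(w.round(4))
for a,b in((1,0),(3,2)):d=w[b]-w[a];print(np.degrees(np.arctan2(d[1],d[0])))
u=np.array([np.cos(np.radians(8.3)),np.sin(np.radians(8.3))]);n=np.array([-u[1],u[0]])
print('lat',w[:,:2]@n, 'top centre lat',np.array([.569,-.0498])@n)
# top camera: fit outline of box
t=camera('top')
for n_ in('box',):print(spot_in(t,n_)[:1])
print(c['mtx'],c['extrinsics'])
E
```

```text
brick front in tool [[ 0.052  -0.0282  0.0027]
 [ 0.0556 -0.0005  0.0027]
 [ 0.052   0.0268  0.0027]]
[[ 0.6988  0.0632  0.062 ]
 [ 0.511   0.0322  0.062 ]
 [ 0.7247 -0.1178  0.062 ]
 [ 0.5609 -0.1379  0.062 ]]
9.366054915814349
6.996658059987108
lat [-0.03839058 -0.04193327 -0.22113774 -0.21738393] top centre lat -0.13141706266518843
[{'xyz': [0.508, -0.0357, 0.0074], 'confidence': 0.69}]
[[377.88702963   0.         326.21491955]
 [  0.         377.88702963 227.06639413]
 [  0.           0.           1.        ]] [[ 1.41661238e-01  9.43036506e-01  3.01021996e-01  6.46338274e-01]
 [-9.89915157e-01  1.34867822e-01  4.33434323e-02 -3.86937905e-02]
 [ 2.76257772e-04 -3.04126321e-01  9.52631673e-01  3.37882112e-01]
 [ 0.00000000e+00  0.00000000e+00  0.00000000e+00  1.00000000e+00]]
```

```bash
python3 - <<'E'
from h import *
t=camera('top');im=cv2.imread('pics/top0.png')
m=(im.max(2)<100).astype(np.uint8)
n,l,s,_=cv2.connectedComponentsWithStats(m);k=l[190,330]
ct=max(cv2.findContours((l==k).astype(np.uint8),0,2)[0],key=cv2.contourArea)
ct=cv2.convexHull(ct)
w=px2w(t,ct.reshape(-1,2),.062)[:,:2]*1000
r=cv2.minAreaRect(w.astype(np.float32));print(s[k],r)
E
```

```text
[  278   105   115   175 14633] ((566.4112548828125, -48.340675354003906), (349.8978271484375, 188.06088256835938), 8.299558639526367)
```

```bash

python3 -m jog '[0,-0.002,0.05,0,0,-0.003,1, 0,-0.002,0.10,0,0,-0.003,1, 0,-0.002,0.14,0,0,-0.003,1, 0,-0.002,0.16,0,0,-0.003,1, 0,-0.002,0.17,0,0,-0.003,1, 0,-0.002,0.174,0,0,-0.003,1, 0,-0.002,0.174,0,0,-0.003,1, 0,-0.002,0.174,0,0,-0.003,1]'
```

```text
time_s: 6.6
eef_pos: [0.5686, -0.0474, 0.0475]
eef_rot: [0.0, 0.997, 0.073, 0.001]
wrist_force: [-0.4, 0.2, -3.2]
opening: 0.688
grasp_force: 67.1
```

```bash

python3 -m jog '[-0.001,0.001,0.002,0,0,0,1, -0.001,0.001,0.004,0,0,0,1, -0.001,0.001,0.0045,0,0,0,1, -0.001,0.001,0.0045,0,0,0,1]'
```

```text
time_s: 7.1
eef_pos: [0.567, -0.0485, 0.0428]
eef_rot: [0.0, 0.997, 0.073, 0.0]
wrist_force: [-5.2, -0.2, 5.8]
opening: 0.685
grasp_force: 68.3
```

```bash

python3 -m jog '[0,0,0,0,0,0,0, 0,0,0,0,0,0,0, 0,0,0,0,0,0,0, 0,0,0,0,0,0,0, 0,0,-0.03,0,0,0,0, 0,0,-0.09,0,0,0,0, 0,0,-0.15,0,0,0,0, -0.05,0,-0.20,0,0,0,0, -0.05,0,-0.22,0,0,0,0, -0.05,0,-0.22,0,0,0,0, -0.05,0,-0.22,0,0,0,0]'
python3 w.py w4 brick_c; python3 -c "from h import *;go(.6095,.2716,.2,1)"
```

```text
time_s: 8.48
eef_pos: [0.5172, -0.0554, 0.2608]
eef_rot: [-0.0, 0.997, 0.073, -0.001]
wrist_force: [0.3, -0.7, -1.4]
opening: 0.994
grasp_force: 0.0
[ 0.51695752 -0.05534327  0.26018386] 8.525
brick_c [ 0.5678 -0.0464  0.0414] 0.73 [325. 140.]
shift [ 0.1396 -0.3097  0.0601] turn [-0.0012  0.0027  0.1295]
```

View pics/w4.png

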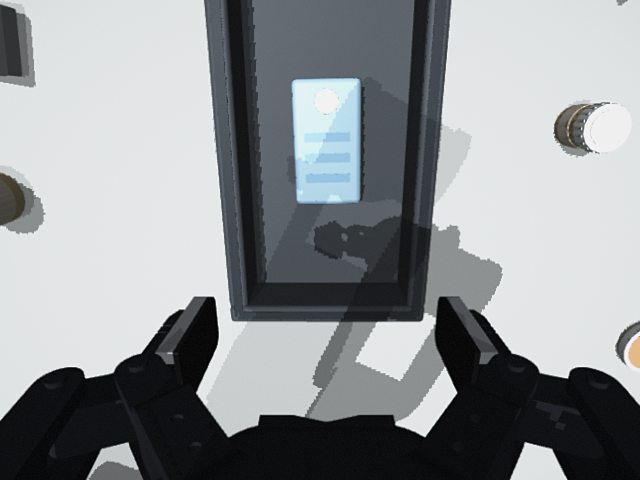

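The brick lies in the box, corners about (293,80), (360,79), (360,202) and (297,203). The box's near outer rim is at row 320 and the near inner floor edge at row 283. I'll check the numbers, then go on to the freezer box.

```bash
python3 - <<'E'
from h import *
c=camera('wrist');a=np.radians(8.3);M=np.array([[np.cos(a),-np.sin(a)],[np.sin(a),np.cos(a)]]);o=np.array([.567,-.0485])
f=lambda uv,z:((px2w(c,uv,z)[:,:2]-o)@M).round(4)
b=f([(293,80),(360,79),(360,202),(297,203)],.04);print('brick',b.tolist(),b.mean(0))
print('near rim outer',f([(234,320),(422,320)],.062).tolist(),'floor near',f([(264,283),(400,283)],.01).tolist())
print('floor sides row150',f([(259,150),(409,150)],.01).tolist())
E
python3 -m jog '[0,-0.05,0,0,0,0.13,0, 0.04,-0.11,0.02,0,0,0.13,0, 0.07,-0.17,0.04,0,0,0.13,0, 0.11,-0.23,0.06,0,0,0.13,0, 0.13,-0.28,0.06,0,0,0.13,0, 0.14,-0.31,0.06,0,0,0.13,0, 0.14,-0.31,0.06,0,0,0.13,0, 0.14,-0.31,0.06,0,0,0.13,0, 0.14,-0.31,0.06,0,0,0.13,0]'
python3 w.py w5 freezerbox_c tallpot_c; python3 -c "from h import *;go(.6095,.2716,.033,1)"
```

```text
brick [[0.0497, 0.029], [0.0506, -0.0269], [-0.0551, -0.03], [-0.0562, 0.0279]] [-2.75000000e-03  8.67361738e-19]
near rim outer [[-0.1657, 0.0888], [-0.1652, -0.0906]] floor near [[-0.1523, 0.0677], [-0.1519, -0.0783]]
floor sides row150 [[-0.0115, 0.0657], [-0.0111, -0.0783]]
time_s: 9.75
eef_pos: [0.6104, 0.2703, 0.2014]
eef_rot: [0.0, 1.0, 0.008, -0.0]
wrist_force: [-0.3, 0.2, -0.6]
opening: 0.999
grasp_force: 0.0
[0.61059721 0.2702187  0.2017009 ] 9.8
freezerbox_c [0.6102 0.2723 0.0482] 0.75 [324. 218.]
tallpot_c [0.476  0.2751 0.0648] 0.63 [318. 382.]
shift [-0.0013 -0.0012  0.1691] turn [-0.     -0.0003 -0.0022]
```

View pics/w5.png

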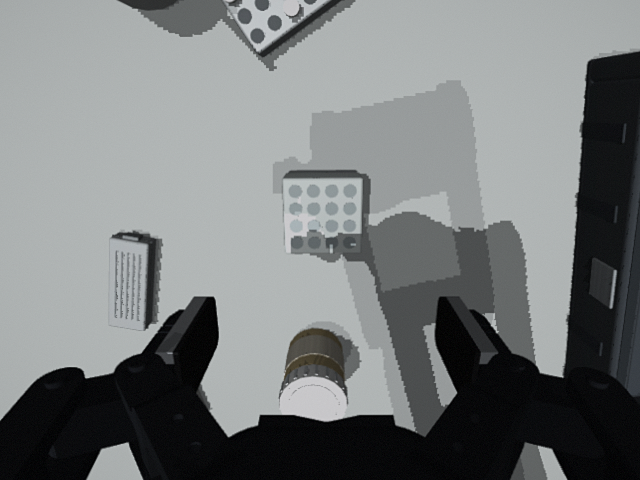

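The freezer box's top face has corners about (283,179), (363,178), (362,253) and (286,253). The tall pot's cap is at (313,398). Now to compute the freezer box centre from the wrist view and check the brick against the box from the top camera.

```bash
python3 - <<'E'
from h import *
c=camera('wrist')
p=px2w(c,[(283,179),(363,178),(362,253),(286,253)],.045);print(p.round(4).tolist(),p.mean(0).round(4))
t=camera('top');hsv=cv2.cvtColor(t['frame'],cv2.COLOR_RGB2HSV)
q=w2px(t,[.567,-.0485,.04])[0].astype(int);print(q)
m=((hsv[...,0]>90)&(hsv[...,0]<115)&(hsv[...,1]>50)&(hsv[...,2]>110)).astype(np.uint8)
m=cv2.morphologyEx(m,3,np.ones((9,9),np.uint8))
n,l,s,_=cv2.connectedComponentsWithStats(m);k=l[q[1],q[0]];print(s[k])
ct=cv2.convexHull(max(cv2.findContours((l==k).astype(np.uint8),0,2)[0],key=cv2.contourArea))
print(cv2.minAreaRect((px2w(t,ct.reshape(-1,2),.04)[:,:2]*1000).astype(np.float32)))
m=(t['frame'].max(2)<100)|(m>0);n,l,s,_=cv2.connectedComponentsWithStats(m.astype(np.uint8));k=l[q[1],q[0]];print(s[k])
ct=cv2.convexHull(max(cv2.findContours((l==k).astype(np.uint8),0,2)[0],key=cv2.contourArea))
print(cv2.minAreaRect((px2w(t,ct.reshape(-1,2),.062)[:,:2]*1000).astype(np.float32)))
save(t,'top1')
E
```

```text
[[0.6391, 0.303, 0.045], [0.6408, 0.2444, 0.045], [0.5818, 0.2425, 0.045], [0.5809, 0.3018, 0.045]] [0.6106 0.2729 0.045 ]
[334 192]
[317 171  36  51 777]
((561.6672973632812, -48.262306213378906), (105.09740447998047, 58.980281829833984), 9.468708992004395)
[  278   105   115   175 13826]
((567.7212524414062, -48.105560302734375), (346.9684753417969, 187.01499938964844), 8.211237907409668)
```

Both cameras put the brick about 6 mm too near the robot. I'll mend that now, before stacking: go back, re-grip it and shift it 6 mm away.

```bash
python3 -c "from h import *;go(.567,-.0485,.14,8.3)"
```

```text
shift [-0.0487  0.3185  0.0621] turn [-1.000e-04 -5.000e-04 -1.293e-01]
```

```bash

python3 -m jog '[-0.01,0.06,0,0,0,-0.129,0, -0.02,0.12,0,0,0,-0.129,0, -0.03,0.18,0,0,0,-0.129,0, -0.04,0.24,0,0,0,-0.129,0, -0.046,0.29,0,0,0,-0.129,0, -0.049,0.318,0.02,0,0,-0.129,0, -0.049,0.318,0.05,0,0,-0.129,0, -0.049,0.318,0.062,0,0,-0.129,0, -0.049,0.318,0.062,0,0,-0.129,0, -0.049,0.318,0.062,0,0,-0.129,0]'
python3 -c "from h import *;go(.567,-.0485,.043,8.3)"
```

```text
time_s: 11.25
eef_pos: [0.5677, -0.047, 0.141]
eef_rot: [0.0, 0.997, 0.073, 0.001]
wrist_force: [0.5, -0.0, 0.1]
opening: 1.003
grasp_force: 0.0
shift [-0.0011  0.0013  0.098 ] turn [ 0.0008 -0.0017  0.0017]
```

```bash

python3 -m jog '[-0.001,0.001,0.05,0,0,0,0, -0.001,0.001,0.085,0,0,0,0, -0.001,0.001,0.098,0,0,0,0, -0.001,0.001,0.098,0,0,0,0, -0.001,0.001,0.098,0,0,0,1, -0.001,0.001,0.098,0,0,0,1, -0.001,0.001,0.098,0,0,0,1, -0.001,0.001,0.098,0,0,0,1, -0.001,0.001,0.098,0,0,0,1, -0.001,0.001,0.098,0,0,0,1, -0.001,0.001,0.092,0,0,0,1, 0.005,0.001,0.092,0,0,0,1, 0.005,0.001,0.092,0,0,0,1, 0.005,0.001,0.096,0,0,0,1, 0.005,0.001,0.096,0,0,0,1]'
python3 -c "from h import *;go(.573,-.0476,.043,8.3)"
```

```text
time_s: 13.12
eef_pos: [0.5721, -0.0475, 0.0441]
eef_rot: [0.0, 0.997, 0.073, 0.0]
wrist_force: [-1.4, 1.4, 3.4]
opening: 0.683
grasp_force: 65.9
shift [0.0009 0.0002 0.0011] turn [ 0.0001 -0.      0.0011]
```

```bash

python3 -m jog '[0.001,0,0.0005,0,0,0,1, 0.001,0,0.0005,0,0,0,0, 0.001,0,0.0005,0,0,0,0, 0.001,0,0.0005,0,0,0,0, 0.001,0,0.0005,0,0,0,0, 0,0,-0.03,0,0,0,0, 0,0,-0.09,0,0,0,0, 0,0,-0.15,0,0,0,0, -0.05,0,-0.20,0,0,0,0, -0.05,0,-0.21,0,0,0,0, -0.05,0,-0.21,0,0,0,0, -0.05,0,-0.21,0,0,0,0]'
python3 w.py w6 brick_c; python3 -c "
from h import *
c=camera('wrist')
go(.611,.2723,.16,1)
im=c['frame'][40:340,200:460];cv2.imwrite('pics/w6c.png',cv2.resize(im,None,fx=2,fy=2,interpolation=2)[:,:,::-1])"
```

```text
time_s: 14.62
eef_pos: [0.5223, -0.0545, 0.2521]
eef_rot: [-0.001, 0.997, 0.073, -0.001]
wrist_force: [-0.6, 0.0, 0.3]
opening: 0.996
grasp_force: 0.0
[ 0.52219022 -0.05446984  0.2517237 ] 14.675
shift [ 0.1356 -0.3102  0.092 ] turn [-0.0014  0.0029  0.1285]
```

View pics/w6c.png

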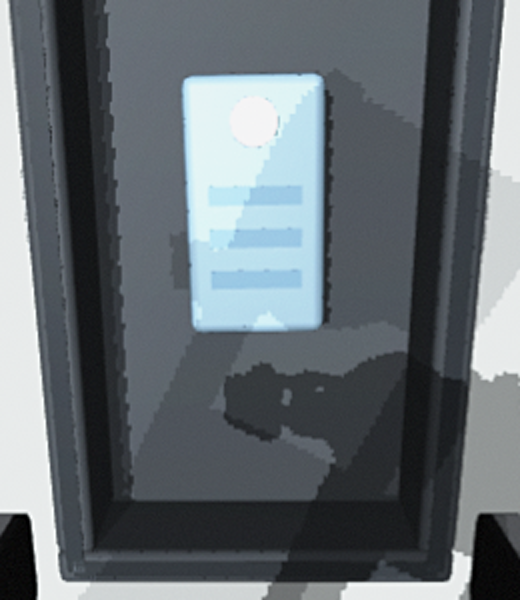

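The brick's near edge is at crop row 329, the near rim at row 579 and the floor edge at row 500. It is laterally centred: the brick spans 192–323 and the rim 60–450. I'll compute the lengthwise gap, then go back to the freezer box.

```bash
python3 - <<'E'
from h import *
c=camera('wrist');a=np.radians(8.3);M=np.array([[np.cos(a),-np.sin(a)],[np.sin(a),np.cos(a)]]);o=np.array([.573,-.0476])
f=lambda uv,z:((px2w(c,np.array(uv)/2+[200,40],z)[:,:2]-o)@M).round(4).tolist()
print('brick',f([(184,75),(323,74),(323,329),(192,329)],.04))
print('rim',f([(60,579),(450,579)],.062),'floor',f([(130,500),(400,500)],.01))
E
python3 -m jog '[0,-0.05,0,0,0,0.128,0, 0.04,-0.11,0,0,0,0.128,0, 0.07,-0.17,0.02,0,0,0.128,0, 0.11,-0.23,0.05,0,0,0.128,0, 0.13,-0.28,0.08,0,0,0.128,0, 0.136,-0.31,0.09,0,0,0.128,0, 0.136,-0.31,0.092,0,0,0.128,0, 0.136,-0.31,0.092,0,0,0.128,0, 0.136,-0.31,0.092,0,0,0.128,0]'
python3 -c "from h import *;go(.611,.2723,.033,1)"
```

```text
brick [[0.0504, 0.0291], [0.0509, -0.0275], [-0.0561, -0.0306], [-0.0562, 0.0283]]
rim [[-0.1716, 0.0913], [-0.1712, -0.0918]] floor [[-0.1571, 0.0657], [-0.1569, -0.0769]]
time_s: 15.95
eef_pos: [0.6126, 0.2706, 0.1626]
eef_rot: [-0.0, 1.0, 0.008, 0.001]
wrist_force: [1.0, -0.5, 0.3]
opening: 0.999
grasp_force: 0.0
shift [-0.0017 -0.0018  0.1296] turn [ 0.     -0.0011 -0.0011]
```

```bash

python3 -m jog '[-0.002,-0.002,0.06,0,0,0,0, -0.002,-0.002,0.10,0,0,0,0, -0.002,-0.002,0.125,0,0,0,0, -0.002,-0.002,0.13,0,0,0,0, -0.002,-0.002,0.13,0,0,0,0, -0.002,-0.002,0.13,0,0,0,1, -0.002,-0.002,0.13,0,0,0,1, -0.002,-0.002,0.13,0,0,0,1, -0.002,-0.002,0.13,0,0,0,1, -0.002,-0.002,0.13,0,0,0,1, -0.002,-0.002,0.13,0,0,0,1]'
python3 -c "from h import *;go(.573,-.0476,.24,8.3)"
```

```text
time_s: 17.32
eef_pos: [0.6114, 0.274, 0.0339]
eef_rot: [-0.0, 1.0, 0.009, 0.002]
wrist_force: [-0.4, -0.6, 6.8]
opening: 0.693
grasp_force: 66.3
shift [-0.0435  0.3207 -0.2064] turn [-0.0004 -0.0034 -0.127 ]
```

```bash

python3 -m jog '[0,0,-0.04,0,0,0,1, 0,0,-0.09,0,0,0,1, 0,0,-0.14,0,0,0,1, -0.01,0.05,-0.17,0,0,-0.05,1, -0.02,0.10,-0.17,0,0,-0.1,1, -0.03,0.16,-0.17,0,0,-0.127,1, -0.035,0.22,-0.17,0,0,-0.127,1, -0.04,0.27,-0.17,0,0,-0.127,1, -0.0435,0.31,-0.17,0,0,-0.127,1, -0.0435,0.321,-0.16,0,0,-0.127,1, -0.0435,0.321,-0.13,0,0,-0.127,1, -0.0435,0.321,-0.10,0,0,-0.127,1, -0.0435,0.321,-0.08,0,0,-0.127,1, -0.0435,0.321,-0.07,0,0,-0.127,1, -0.0435,0.321,-0.07,0,0,-0.127,1, -0.0435,0.321,-0.07,0,0,-0.127,1]'
python3 w.py w7 freezerbox_c;python3 -c "from h import *;go(.573,-.0476,.0745,8.3)"
```

```text
time_s: 19.32
eef_pos: [0.5729, -0.048, 0.1027]
eef_rot: [0.0, 0.997, 0.073, 0.001]
wrist_force: [-0.1, -0.6, -1.5]
opening: 0.694
grasp_force: 65.5
[ 0.5730092  -0.04808271  0.10290004] 19.375
freezerbox_c [ 0.5821 -0.0485  0.1147] 0.84 [333. 335.]
shift [ 0.0001 -0.0005  0.0284] turn [ 0.0008 -0.0018  0.0001]
```

View pics/w7.png

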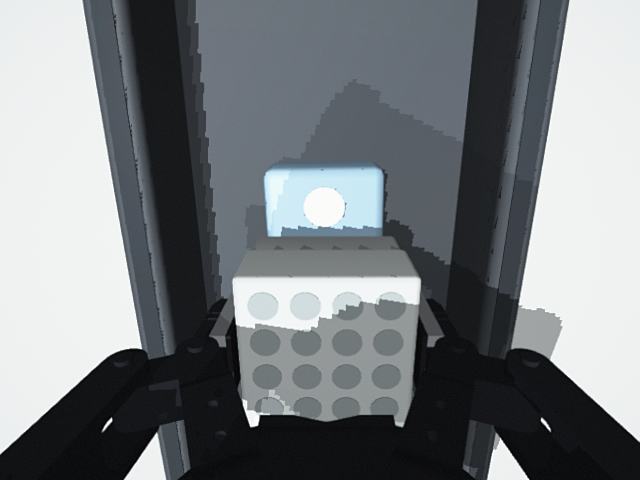

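The freezer box is held square, front top edge at row 278 (columns 235–420). The brick's far edge is at row 167, columns 266–383. I'll check both offsets.

```bash
python3 -c "
from h import *
c=camera('wrist');p,r=tool()
print(r.inv().apply(px2w(c,[(235,278),(420,278)],.114)-p).round(4),r.inv().apply(px2w(c,[(266,172),(325,165),(383,172)],.04)-p).round(4))"
python3 -m jog '[0,-0.0005,0.015,0,0,0,1, 0,-0.0005,0.024,0,0,0,1, 0,-0.0005,0.027,0,0,0,1, 0,-0.0005,0.0285,0,0,0,1, 0,-0.0005,0.0285,0,0,0,1]'
```

```text
[[ 0.0291 -0.0286 -0.0112]
 [ 0.0291  0.0287 -0.0112]] [[ 0.0497 -0.0292  0.0628]
 [ 0.0531 -0.0009  0.0629]
 [ 0.0498  0.0269  0.0629]]
time_s: 20.1
eef_pos: [0.5714, -0.0474, 0.074]
eef_rot: [-0.0, 0.997, 0.073, -0.001]
wrist_force: [-7.7, 1.5, 10.5]
opening: 0.694
grasp_force: 66.8
```

```bash

python3 -m jog '[0,0,-0.0005,0,0,0,1, 0,0,-0.0005,0,0,0,0, 0,0,-0.0005,0,0,0,0, 0,0,-0.0005,0,0,0,0, 0,0,-0.0005,0,0,0,0, 0,0,-0.03,0,0,0,0, 0,0,-0.08,0,0,0,0, 0,0,-0.13,0,0,0,0, 0,0,-0.15,0,0,0,0, 0,0,-0.15,0,0,0,0]'
python3 -c "from h import *;go(.537,.4445,.20,-9.9)"
```

```text
time_s: 21.35
eef_pos: [0.5733, -0.0479, 0.2254]
eef_rot: [0.001, 0.997, 0.072, 0.002]
wrist_force: [-0.9, -0.3, -0.3]
opening: 1.0
grasp_force: 0.0
shift [ 0.0351 -0.4925  0.0246] turn [ 0.0012 -0.0042  0.3176]
```

```bash

python3 -m jog '[0.005,-0.06,0,0,0,0.05,0, 0.01,-0.12,0,0,0,0.1,0, 0.015,-0.18,0,0,0,0.15,0, 0.02,-0.24,0,0,0,0.2,0, 0.025,-0.30,0,0,0,0.25,0, 0.03,-0.36,0,0,0,0.3,0, 0.035,-0.42,0.01,0,0,0.318,0, 0.035,-0.47,0.02,0,0,0.318,0, 0.035,-0.4925,0.025,0,0,0.318,0, 0.035,-0.4925,0.025,0,0,0.318,0, 0.035,-0.4925,0.025,0,0,0.318,0, 0.035,-0.4925,0.025,0,0,0.318,0]'
python3 w.py w8 mailer_c; python3 -c "from h import *;go(.537,.4445,.028,-9.9)"
```

```text
time_s: 22.85
eef_pos: [0.5365, 0.4434, 0.1987]
eef_rot: [0.0, 0.996, -0.087, 0.0]
wrist_force: [0.3, -1.1, 0.1]
opening: 1.002
grasp_force: 0.0
[0.53653873 0.44351427 0.19882496] 22.9
mailer_c [0.5393 0.4432 0.017 ] 0.87 [327. 205.]
shift [ 0.0002 -0.0008  0.1708] turn [-0.0003 -0.0007 -0.0021]
```

View pics/w8.png

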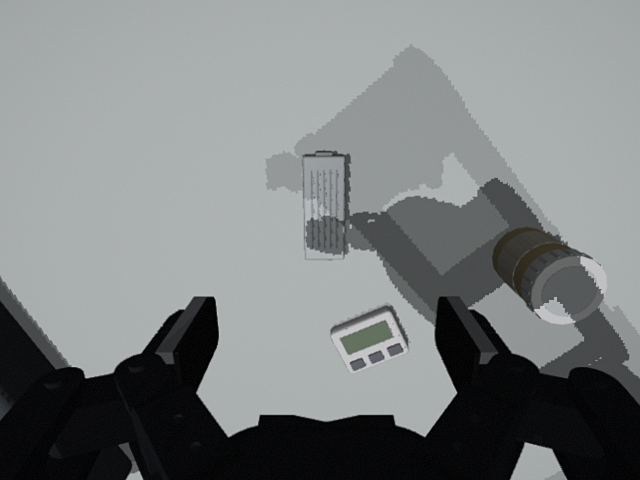

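The mailer's top face has corners about (303,156), (348,156), (345,260) and (305,260). The timer at (370,337) is clear of the gripper.

```bash
python3 -c "
from h import *
c=camera('wrist');p,r=tool()
q=px2w(c,[(303,156),(348,156),(345,260),(305,260)],.018)
print(r.inv().apply(q-p).round(4),q.mean(0))"
```

```text
[[ 0.0427 -0.0188  0.1809]
 [ 0.0427  0.0164  0.1809]
 [-0.0452  0.0154  0.1808]
 [-0.0452 -0.0187  0.1808]] [0.53547953 0.44557057 0.018     ]
```

```bash

python3 -m jog '[0,-0.001,0.06,0,0,0,0, 0,-0.001,0.12,0,0,0,0, 0,-0.001,0.16,0,0,0,0, 0,-0.001,0.171,0,0,0,0, 0,-0.001,0.171,0,0,0,0, 0,-0.001,0.171,0,0,0,1, 0,-0.001,0.171,0,0,0,1, 0,-0.001,0.171,0,0,0,1, 0,-0.001,0.171,0,0,0,1, 0,-0.001,0.171,0,0,0,1, 0,-0.001,0.171,0,0,0,1, 0,-0.001,0.171,0,0,0,1, 0,-0.001,0.171,0,0,0,1]'
python3 -c "from h import *;go(.573,-.0476,.2,8.3)"
```

```text
time_s: 24.62
eef_pos: [0.5369, 0.4465, 0.029]
eef_rot: [-0.001, 0.996, -0.086, 0.001]
wrist_force: [0.7, 0.3, 7.2]
opening: 0.377
grasp_force: 61.9
shift [ 0.121   0.4802 -0.1716] turn [-0.0014 -0.0023 -0.3179]
```

```bash

python3 -m jog '[0,0,-0.04,0,0,0,1, 0,0,-0.09,0,0,0,1, 0,0,-0.14,0,0,0,1, 0.01,0.05,-0.17,0,0,-0.05,1, 0.025,0.10,-0.18,0,0,-0.1,1, 0.04,0.16,-0.18,0,0,-0.15,1, 0.055,0.22,-0.18,0,0,-0.2,1, 0.07,0.28,-0.18,0,0,-0.25,1, 0.085,0.34,-0.18,0,0,-0.3,1, 0.1,0.40,-0.18,0,0,-0.318,1, 0.115,0.45,-0.18,0,0,-0.318,1, 0.121,0.48,-0.17,0,0,-0.318,1, 0.121,0.48,-0.15,0,0,-0.318,1, 0.121,0.48,-0.13,0,0,-0.318,1, 0.121,0.48,-0.12,0,0,-0.318,1, 0.121,0.48,-0.12,0,0,-0.318,1, 0.121,0.48,-0.12,0,0,-0.318,1]'
python3 w.py w9 mailer_c;python3 -c "from h import *;go(.5725,-.0475,.114,8.3)"
```

```text
time_s: 26.75
eef_pos: [0.5729, -0.0478, 0.1482]
eef_rot: [0.0, 0.997, 0.072, 0.001]
wrist_force: [0.2, -0.7, -0.1]
opening: 0.383
grasp_force: 61.1
[ 0.57296687 -0.04782873  0.14830506] 26.8
mailer_c [ 0.5805 -0.0473  0.1363] 0.88 [329. 303.]
shift [-0.0004 -0.0004  0.0343] turn [ 0.0007 -0.0015  0.0002]
```

View pics/w9.png

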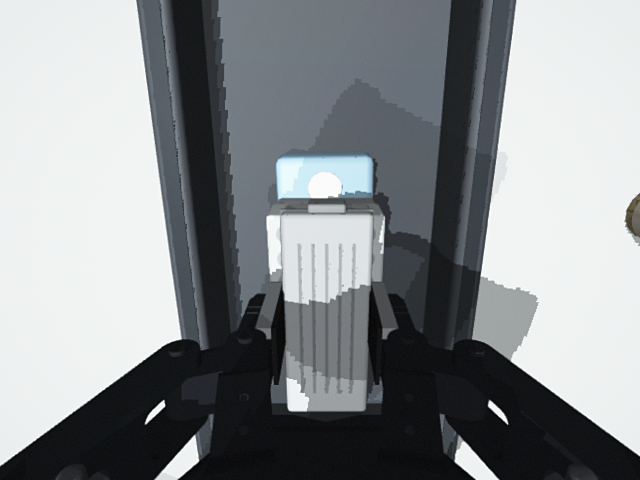

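The mailer is held straight (rows 213–411, columns 281–372) and centred on the freezer box (columns 267–385). I'll compute the offset and lower it.

```bash
python3 -c "
from h import *
c=camera('wrist');p,r=tool()
print(r.inv().apply(px2w(c,[(281,213),(372,213),(368,411),(288,411)],.137)-p).round(4))"
python3 -m jog '[0,0,0.015,0,0,0,1, 0,0,0.026,0,0,0,1, 0,0,0.031,0,0,0,1, 0,0,0.034,0,0,0,1, 0,0,0.034,0,0,0,1]'
```

```text
[[ 0.0437 -0.0163  0.0113]
 [ 0.0437  0.0159  0.0113]
 [-0.0438  0.0175  0.0112]
 [-0.0437 -0.0166  0.0111]]
time_s: 27.52
eef_pos: [0.5722, -0.0477, 0.1141]
eef_rot: [-0.0, 0.997, 0.072, -0.0]
wrist_force: [-4.5, 1.2, 6.5]
opening: 0.381
grasp_force: 62.1
```

```bash

python3 -m jog '[0,0,0,0,0,0,0, 0,0,0,0,0,0,0, 0,0,0,0,0,0,0, 0,0,0,0,0,0,0, 0,0,-0.03,0,0,0,0, 0,0,-0.08,0,0,0,0, 0,0,-0.10,0,0,0,0, 0,0,-0.10,0,0,0,0]'
python3 -c "from h import *;go(.461,.279,.22,8.3)"
```

```text
time_s: 28.52
eef_pos: [0.5735, -0.0482, 0.2153]
eef_rot: [0.001, 0.997, 0.072, 0.002]
wrist_force: [0.4, 0.0, 0.6]
opening: 1.001
grasp_force: 0.0
shift [-0.0641 -0.34   -0.0056] turn [ 0.0018 -0.0039  0.    ]
```

```bash

python3 -m jog '[-0.01,-0.06,0,0,0,0,0, -0.02,-0.12,0,0,0,0,0, -0.03,-0.18,0,0,0,0,0, -0.045,-0.24,0,0,0,0,0, -0.055,-0.30,0,0,0,0,0, -0.064,-0.34,0,0,0,0,0, -0.064,-0.34,0,0,0,0,0, -0.064,-0.34,0,0,0,0,0, -0.064,-0.34,0,0,0,0,0]'
python3 w.py w10 tallpot_c;python3 - <<'E'
from h import *
c=camera('wrist');g=c['frame'].min(2)
m=(g>195).astype(np.uint8)
p=w2px(c,[.461,.279,.072])[0];print('pred',p)
h=cv2.HoughCircles(cv2.medianBlur(cv2.cvtColor(c['frame'],7),5),3,1,60,param1=100,param2=25,minRadius=30,maxRadius=110)
print(h[0][:4] if h is not None else None)
go(.461,.279,.056,8.3)
E
```

```text
time_s: 29.65
eef_pos: [0.4602, 0.2782, 0.2127]
eef_rot: [0.0, 0.997, 0.072, -0.0]
wrist_force: [0.7, 0.6, 0.3]
opening: 0.999
grasp_force: 0.0
[0.46036224 0.27822635 0.21285527] 29.7
tallpot_c [0.4654 0.2748 0.0671] 0.78 [332. 215.]
pred [325.73109053 222.10602435]
[[325.5 222.5  37.4]
 [410.5 273.5  50.4]]
shift [ 0.0007 -0.0005  0.1572] turn [ 0.0001  0.0001 -0.0018]
```

View pics/w10.png

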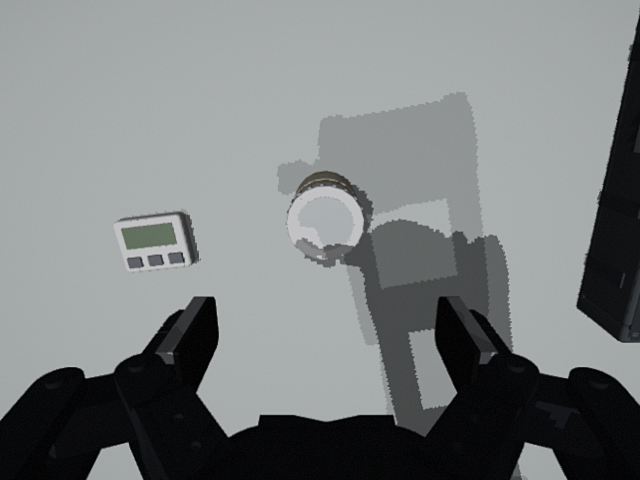

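The cap's fitted circle at (325.5,222.5) matches the predicted (325.7,222.1), and the timer at (155,240) is clear. I'll grip the tall pot.

```bash

python3 -m jog '[0.001,0,0.05,0,0,0,0, 0.001,0,0.10,0,0,0,0, 0.001,0,0.145,0,0,0,0, 0.001,0,0.157,0,0,0,0, 0.001,0,0.157,0,0,0,0, 0.001,0,0.157,0,0,0,1, 0.001,0,0.157,0,0,0,1, 0.001,0,0.157,0,0,0,1, 0.001,0,0.157,0,0,0,1, 0.001,0,0.157,0,0,0,1, 0.001,0,0.157,0,0,0,1, 0.001,0,0.157,0,0,0,1]'
python3 -c "
from h import *
a=np.radians(8.3);print(.573+.105*np.cos(a),-.0476+.105*np.sin(a));go(.573+.105*np.cos(a),-.0476+.105*np.sin(a),.25,8.3)"
```

```text
time_s: 31.3
eef_pos: [0.4625, 0.28, 0.0586]
eef_rot: [-0.0, 0.997, 0.072, 0.002]
wrist_force: [-1.2, -0.2, 6.1]
opening: 0.639
grasp_force: 62.2
0.6769002078522417 -0.03244259889489782
shift [ 0.1677  0.3401 -0.1909] turn [-0.0006 -0.004   0.0001]
```

```bash

python3 -m jog '[0,0,-0.03,0,0,0,1, 0,0,-0.08,0,0,0,1, 0,0,-0.13,0,0,0,1, 0,0,-0.17,0,0,0,1, 0.02,0.04,-0.19,0,0,0,1, 0.045,0.09,-0.19,0,0,0,1, 0.07,0.14,-0.19,0,0,0,1, 0.095,0.19,-0.19,0,0,0,1, 0.12,0.24,-0.19,0,0,0,1, 0.14,0.29,-0.19,0,0,0,1, 0.16,0.325,-0.19,0,0,0,1, 0.168,0.34,-0.19,0,0,0,1, 0.168,0.34,-0.17,0,0,0,1, 0.168,0.34,-0.13,0,0,0,1, 0.168,0.34,-0.09,0,0,0,1, 0.168,0.34,-0.07,0,0,0,1, 0.168,0.34,-0.07,0,0,0,1, 0.168,0.34,-0.07,0,0,0,1]'
python3 -c "from h import *;go(.677,-.0324,.0688,8.3)"
```

```text
time_s: 33.55
eef_pos: [0.6773, -0.0324, 0.1281]
eef_rot: [0.0, 0.997, 0.073, 0.001]
wrist_force: [0.7, -0.3, -0.9]
opening: 0.639
grasp_force: 63.7
shift [-0.0004 -0.0001  0.0593] turn [ 0.0009 -0.0026  0.0005]
```

```bash

python3 -m jog '[0,0,0.025,0,0,0,1, 0,0,0.045,0,0,0,1, 0,0,0.054,0,0,0,1, 0,0,0.057,0,0,0,1, 0,0,0.059,0,0,0,1, 0,0,0.059,0,0,0,1]'
```

```text
time_s: 34.3
eef_pos: [0.6771, -0.0328, 0.0687]
eef_rot: [0.0, 0.997, 0.072, 0.001]
wrist_force: [-0.5, 0.8, 2.5]
opening: 0.639
grasp_force: 63.9
```

```bash

python3 -m jog '[0,0,0.0003,0,0,0,1, 0,0,0.0003,0,0,0,0, 0,0,0.0003,0,0,0,0, 0,0,0.0003,0,0,0,0, 0,0,0.0003,0,0,0,0, 0,0,-0.03,0,0,0,0, 0,0,-0.08,0,0,0,0, 0,0,-0.13,0,0,0,0, 0,0,-0.15,0,0,0,0, 0,0,-0.15,0,0,0,0]'
python3 -c "from h import *;go(.6145,-.285,.20,8.3)"
```

```text
time_s: 35.55
eef_pos: [0.677, -0.0329, 0.2187]
eef_rot: [0.0, 0.997, 0.072, 0.001]
wrist_force: [0.5, -0.4, 0.1]
opening: 0.997
grasp_force: 0.0
shift [-0.0982  0.2405  0.0186] turn [ 0.001  -0.0027 -0.0001]
```

```bash

python3 -m jog '[-0.02,0.05,0,0,0,0,0, -0.04,0.10,0,0,0,0,0, -0.065,0.16,0,0,0,0,0, -0.09,0.21,0.01,0,0,0,0, -0.098,0.24,0.0186,0,0,0,0, -0.098,0.24,0.0186,0,0,0,0, -0.098,0.24,0.0186,0,0,0,0, -0.098,0.24,0.0186,0,0,0,0]'
python3 w.py w11 shortpot_c;python3 - <<'E'
from h import *
c=camera('wrist')
p=w2px(c,[.6145,-.285,.048])[0];print('pred',p)
h=cv2.HoughCircles(cv2.medianBlur(cv2.cvtColor(c['frame'],7),5),3,1,40,param1=100,param2=22,minRadius=18,maxRadius=60)
for k in (h[0][:5] if h is not None else []): print(k,px2w(c,[k[:2]],.048).round(4))
go(.6145,-.285,.036,8.3)
E
```

```text
time_s: 36.55
eef_pos: [0.6142, -0.2828, 0.1982]
eef_rot: [-0.0, 0.997, 0.073, -0.0]
wrist_force: [-0.1, 0.4, 0.6]
opening: 0.999
grasp_force: 0.0
[ 0.61433822 -0.28284591  0.19854845] 36.6
shortpot_c [ 0.6157 -0.2792  0.0503] 0.69 [322. 218.]
pred [329.27968538 219.45922515]
[489.5 309.5  40.7] [[ 0.5586 -0.4239  0.048 ]]
[327.5 218.5  27.1] [[ 0.615  -0.2836  0.048 ]]
shift [-0.0002  0.0018  0.1629] turn [ 0.0002 -0.0003  0.0016]
```

```bash

python3 -m jog '[0,0.001,0.05,0,0,0,0, 0,0.001,0.10,0,0,0,0, 0,0.001,0.15,0,0,0,0, 0,0.001,0.161,0,0,0,0, 0,0.001,0.161,0,0,0,0, 0,0.001,0.161,0,0,0,1, 0,0.001,0.161,0,0,0,1, 0,0.001,0.161,0,0,0,1, 0,0.001,0.161,0,0,0,1, 0,0.001,0.161,0,0,0,1, 0,0.001,0.161,0,0,0,1, 0,0.001,0.161,0,0,0,1, 0,0.001,0.161,0,0,0,1]'
python3 -c "
from h import *
a=np.radians(8.3);go(.573-.105*np.cos(a),-.0476-.105*np.sin(a),.20,8.3)"
```

```text
time_s: 38.33
eef_pos: [0.6153, -0.2861, 0.04]
eef_rot: [0.001, 0.997, 0.072, 0.001]
wrist_force: [-0.5, 1.4, 6.6]
opening: 0.47
grasp_force: 59.9
shift [-0.112  -0.2417 -0.1608] turn [ 0.0023 -0.0026 -0.    ]
```

```bash

python3 -m jog '[0,0,-0.03,0,0,0,1, 0,0,-0.08,0,0,0,1, 0,0,-0.13,0,0,0,1, -0.02,-0.04,-0.16,0,0,0,1, -0.045,-0.09,-0.16,0,0,0,1, -0.07,-0.14,-0.16,0,0,0,1, -0.09,-0.19,-0.16,0,0,0,1, -0.107,-0.23,-0.16,0,0,0,1, -0.112,-0.242,-0.16,0,0,0,1, -0.112,-0.242,-0.14,0,0,0,1, -0.112,-0.242,-0.10,0,0,0,1, -0.112,-0.242,-0.06,0,0,0,1, -0.112,-0.242,-0.05,0,0,0,1, -0.112,-0.242,-0.05,0,0,0,1, -0.112,-0.242,-0.05,0,0,0,1]'
python3 -c "from h import *;go(.4691,-.0628,.050,8.3)"
```

```text
time_s: 40.2
eef_pos: [0.4697, -0.0627, 0.0893]
eef_rot: [0.001, 0.997, 0.072, 0.001]
wrist_force: [-1.2, 0.9, -0.4]
opening: 0.471
grasp_force: 60.6
shift [-0.0007 -0.      0.0393] turn [ 0.0015 -0.0025 -0.0002]
```

```bash

python3 -m jog '[0,0,0.015,0,0,0,1, 0,0,0.028,0,0,0,1, 0,0,0.034,0,0,0,1, 0,0,0.037,0,0,0,1, 0,0,0.0385,0,0,0,1, 0,0,0.0385,0,0,0,1]'
```

```text
time_s: 40.95
eef_pos: [0.4681, -0.0618, 0.05]
eef_rot: [-0.0, 0.997, 0.072, -0.001]
wrist_force: [-5.6, 2.5, 12.4]
opening: 0.471
grasp_force: 61.6
```

```bash

python3 -m jog '[0,0,-0.001,0,0,0,1, 0,0,-0.001,0,0,0,0, 0,0,-0.001,0,0,0,0, 0,0,-0.001,0,0,0,0, 0,0,-0.001,0,0,0,0, 0,0,-0.03,0,0,0,0, 0,0,-0.08,0,0,0,0, 0,0,-0.13,0,0,0,0, 0,0.05,-0.18,0,0,0,0, -0.01,0.11,-0.20,0,0,0,0, -0.02,0.17,-0.20,0,0,0,0, -0.03,0.23,-0.20,0,0,0,0, -0.04,0.28,-0.20,0,0,0,0, -0.05,0.33,-0.20,0,0,0,0, -0.05,0.33,-0.20,0,0,0,0, -0.05,0.33,-0.20,0,0,0,0]'
python3 - <<'E'
from h import *
t=camera('top');s=camera('scene')
a=np.radians(8.3);M=np.array([[np.cos(a),-np.sin(a)],[np.sin(a),np.cos(a)]]);o=np.array([.5677,-.0481])
for n in "tallpot_c shortpot_c brick_c freezerbox_c mailer_c labelroll_c timer_c petri_c".split():
  for r in spot_in(t,n)[:1]: print(n,np.round(r['xyz'],4),((np.array(r['xyz'])[:2]-o)@M).round(4),round(r['confidence'],2))
N=400;g=(np.arange(N)-200)
X,Y=np.meshgrid(g,g)
def tile(z):
    b=np.c_[-Y.ravel(),-X.ravel()]*1e-3@M.T+o
    p=w2px(t,np.c_[b,np.full(N*N,z)]).astype(np.float32).reshape(N,N,2)
    im=cv2.remap(t['frame'],p[:,:,0],p[:,:,1],2)[:,90:310,::-1].copy()
    cv2.line(im,(110,0),(110,399),(0,0,255),1);return im
sc=cv2.resize(s['frame'][180:320,200:350,::-1],None,fx=2.2,fy=2.2)
sc=cv2.copyMakeBorder(sc,0,400-sc.shape[0],0,0,0)
cv2.imwrite('pics/fin.png',np.hstack([tile(.062),tile(.103),sc]))
E
```

```text
time_s: 42.95
eef_pos: [0.4662, -0.3952, 0.2486]
eef_rot: [-0.001, 0.997, 0.072, -0.0]
wrist_force: [-0.0, -0.1, 0.3]
opening: 1.002
grasp_force: 0.0
tallpot_c [ 0.6667 -0.0331  0.0822] [0.1001 0.0006] 0.75
shortpot_c [ 0.4641 -0.0622  0.0573] [-0.1046  0.001 ] 0.56
brick_c [ 0.5247 -0.0433  0.0417] [-0.0419  0.011 ] 0.82
freezerbox_c [ 0.5689 -0.0454  0.0997] [0.0016 0.0025] 0.6
mailer_c [ 0.5677 -0.047   0.1015] [0.0002 0.0011] 0.63
labelroll_c [ 0.5407 -0.4373  0.025 ] [-0.0829 -0.3812] 0.57
timer_c [0.3999 0.4219 0.0148] [-0.0982  0.4893] 0.56
petri_c [ 0.3849 -0.4493  0.0164] [-0.2388 -0.3706] 0.97
```

View pics/fin.png

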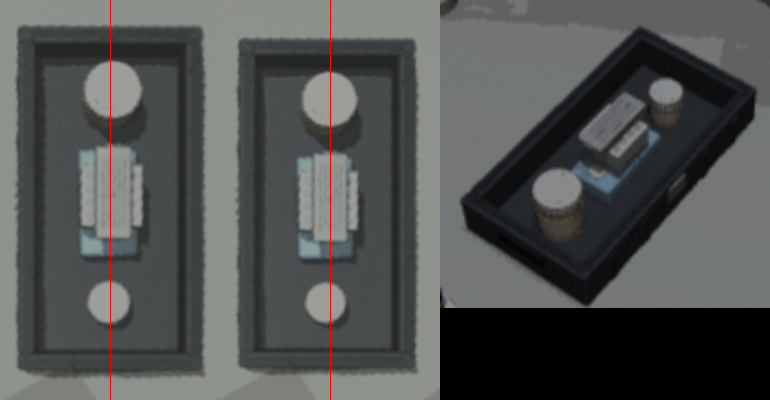

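The final view shows the brick, freezer box and mailer stacked on the box's centre line. The tall pot (112,90) stands upright at the far end and the short pot (109,302) at the near end. The bystanders are where they were.

```bash
python3 -c "from bench import hand_in;print(hand_in())"
```

```text
the job is handed in; nothing more can be done
None
```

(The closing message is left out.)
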